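# Pack the loose room in a twin-bay chassis with spacer plates until each module is snug

## Task

In each bay of the sloping white chassis, pack the gap between the end wall and the black heat-sink module: take the aluminium spacer plates out of the grey rack one at a time and lower them, tab up and fully down to the bay floor, into the gap until it is snug and no further plate would go in. Do this for both bays, let go, leave any plate that is not needed in the rack, and do not disturb the other things on the bench.

Things in the scene. Friction and masses are not known exactly. Their poses are not given: they have to be found in the camera images.
- chassis: fixed white tray, 156 mm wide (y), floor sloping up along +x at 25 degrees. Origin: on the table, 30 mm below the middle of the line where the low end wall's inner face meets the floor; axes level, z up. End wall square to the floor (leans 25 degrees to -x); end wall, sides, 8 mm divider 42 mm high. Two bays, open above, 66 mm wide, centred at y = +37, -37 mm.
- long_module: finned black heat-sink block bolted in one bay (which bay varies), 84 mm long, 62 wide, 50 high. Origin: middle of the foot of its rear, uphill face; x up the chassis floor (25 degrees above level), y across, z square to the floor. Its front face is at x = -84 mm, the end wall at x = -106 (+-1): the gap between them is to be packed.
- short_module: finned black heat-sink block bolted in one bay (which bay varies), 66 mm long, 62 wide, 50 high. Origin: middle of the foot of its rear, uphill face; x up the chassis floor (25 degrees above level), y across, z square to the floor. Its front face is at x = -66 mm, the end wall at x = -106 (+-1): the gap between them is to be packed.
- long_gap (a point): middle of the gap before the long module, on the bay floor: halfway between end wall and module face, in the middle of the bay's width. Axes as the module's.
- short_gap (a point): the same for the gap before the short module.
- rack: fixed grey rack, 78 mm wide (y), floor sloping up along +x at 25 degrees. Origin: on the table, 30 mm below the middle of the foot line of the lowest slot's lower fin; axes level, z up. Four slots 21 mm wide, at 28 mm pitch up the slope, between fins 40 mm high square to the floor. Plates in it lean 25 degrees to -x.
- plate0: one of four identical bare aluminium spacer plates, 18 mm thick (x), 60 wide (y), 100 tall (z), 0.17 to 0.3 kg. Lower 60 mm: full size; above: central tab 36 wide, 14 thick, 40 tall, to be pinched across its narrow edges (along y). Foot edge rounded, radius 9. Origin: middle of the foot edge; z towards the tab. Starts in a rack slot, leaning 25 degrees.
- plate1: one of four identical bare aluminium spacer plates, 18 mm thick (x), 60 wide (y), 100 tall (z), 0.17 to 0.3 kg. Lower 60 mm: full size; above: central tab 36 wide, 14 thick, 40 tall, to be pinched across its narrow edges (along y). Foot edge rounded, radius 9. Origin: middle of the foot edge; z towards the tab. Starts in a rack slot, leaning 25 degrees.
- plate2: one of four identical bare aluminium spacer plates, 18 mm thick (x), 60 wide (y), 100 tall (z), 0.17 to 0.3 kg. Lower 60 mm: full size; above: central tab 36 wide, 14 thick, 40 tall, to be pinched across its narrow edges (along y). Foot edge rounded, radius 9. Origin: middle of the foot edge; z towards the tab. Starts in a rack slot, leaning 25 degrees.
- plate3: one of four identical bare aluminium spacer plates, 18 mm thick (x), 60 wide (y), 100 tall (z), 0.17 to 0.3 kg. Lower 60 mm: full size; above: central tab 36 wide, 14 thick, 40 tall, to be pinched across its narrow edges (along y). Foot edge rounded, radius 9. Origin: middle of the foot edge; z towards the tab. Starts in a rack slot, leaning 25 degrees.
- solder_spool: bystander: upright metal solder spool, 62 mm diameter, 60 mm high. Origin: centre of underside.
- flux_bottle: bystander: white bottle, 44 mm diameter, 115 mm high. Origin: centre of underside.
- helping_hand: bystander: magnifier on a stand, base 60 x 90 mm, crossbar at 140 mm, lens (90 mm diameter) centred 45 mm towards its +x, top at 200 mm. Origin: centre of underside.
Things that resemble listed ones, but are neither listed nor needed, are in the scene too. What is shaped like the plate3 but red is not meant. What is shaped like the rack but yellow is not meant.

How it is judged:
By the outcome, as a careful person would: the job done as asked, in the order asked, and still so for the second after the job is handed in, with the robot touching nothing.
It also fails if it takes over 72 s, if anything falls off the work surface, if the arm or the gripper's body presses on something with over 40 N, if the wrist force passes 120 N, or if a joint passes its speed limit or range.

## Robot

A 7-joint arm with a two-finger parallel gripper is mounted at the origin on the work surface. World frame = base frame: x ahead of the robot, y to its left, z up, the work surface at z = 0. Lengths are in m, angles in rad, forces in N, time in s.
With the tool pointing down it reaches from about 0.375 to 0.925 m from the base axis. Payload 3.1 kg.
Tool frame: the origin (TCP) lies between the finger pads; the fingertips stand 19 mm ahead of it and the grasp point (between the pads) is the TCP; z points along the fingers, y is the direction in which the jaws open and shut (so a half turn about z gives the same grasp; the last joint's range is limited). The gripper opens to 85 mm and grips with 20 to 120 N. Pads are 22 mm wide; open, the fingers measure 114 mm over their backs; the gripper's body (76 mm by 85 mm) begins 54 mm behind the grasp point. The pads swing forward as they close: fully open they stand 13 mm farther back than shut.
Start: joints at [-1.286, 0.383, 0.044, 1.598, -0.018, 1.161, -0.05], TCP at [0.243, 0.603, 0.25] pointing down, gripper open.
Joint ranges: [-2.61, 2.61], [-0.41, 2.15], [-1.48, 1.57], [0, 2.5], [-1.57, 4.71], [0.05, 1.97], [-2.85, 2.85]. Speed limits (rad/s): [2.79, 2.79, 3.14, 3.14, 3.14, 3.14, 3.14].

## Interface

Orientations are given as a unit quaternion [x, y, z, w].
In Python, from bench import move_ptp, movel, move_j, move_gripper, pause, inverse_kinematics, read_camera, camera_params, MotionError, sign_off, look_for, tip_of, read_time_s, read_qpos, read_joint_vel, read_effort, read_eef_pos, read_tcp_rot, read_ft_force, read_ft_torque, read_finger_gap gives the robot as it stands. Calls block until the motion is done:
- move_ptp(position, orientation): joint-space move of the TCP to a pose.
- movel(position, orientation=None, speed=0.15): straight line of the TCP; orientation=None keeps the orientation; speed is the mean speed in m/s.
- move_j(angles): joint-space move.
- move_gripper(opening, effort=None): finger opening in m; effort is the grip in N (None keeps the last); returns when the fingers have stopped.
- pause(seconds).
- inverse_kinematics(position, orientation): joint angles nearest the present ones, or None.
- read_camera(name): name is "scene" or "top" or "wrist"; returns the picture (384x512x3 uint8, red, green, blue); there is no depth.
- camera_params(name): a dict with "K" (3x3 intrinsics, pixels), "camera_from_world" (4x4, takes a point from world to camera coordinates). Camera axes: x right, y down, z forward; pixel columns grow to the right and rows downward; lengths in m; the calibration is good to about 2 mm. A picture is of the moment at which its call begins: read the wrist's pose just before it. camera_params takes no time and is no camera call; for the wrist camera it gives the pose at the moment of the call.
A pose or a line that the arm cannot do raises MotionError and nothing moves.
- sign_off(): hands the job in, once; it reports no verdict.
Trained networks look in the newest picture that a camera, given by its name, has taken for a name from the list of things; names that differ only in an ending like _2 or _b are one class to them, and where a whole thing is asked for, a point or a joint stands for the part that bears it (a point fixed in the world has none). Each returns a list of dicts, best first, with "confidence" (0 to 1); they miss things now and then, are a little off and sometimes report something else, mostly with a low value. They report only what shows in the picture. A call takes as long as a camera call. They do not tell look-alikes from the thing itself.
- look_for(camera, name): "at" ([column, row] in pixels, amid what is visible of it).
- tip_of(camera, name): "at" ([column, row] in pixels: a listed point, or the origin of a listed thing).
Readings, each from a call of its own:
- read_time_s(): time.
- read_qpos(): joint angles.
- read_joint_vel(): joint speeds.
- read_effort(): joint torques, N m.
- read_eef_pos(): TCP position.
- read_tcp_rot(): TCP orientation.
- read_ft_force(): force on the tool from outside, world axes, zero at the start.
- read_ft_torque(): the same for the moment, N m.
- read_finger_gap(): finger opening in m.
Only numpy, scipy, OpenCV 4.12 (cv2) and the standard library are available. Lean on these libraries where they do the work, as an engineer would, in place of code of your own. Each camera call takes 0.05 s, during which the arm holds its last target. There are 200 camera calls.

## Working session

There is one attempt and no reset: what is moved stays moved. The work goes in short steps, each a Python script; the robot and the scene stay as the last script left them, time stands still between calls to the robot, and variables do not carry over. Pictures are saved under pics/ and viewed, about 8 in all and at most 12, crops included, and the job is handed in when it is done.

```bash
ls; mkdir -p pics; python3 - <<'E'
from bench import *
import cv2,numpy as np
ims=[]
for c in ["scene","top"]:
    im=read_camera(c); cv2.imwrite(f"pics/{c}0.png",im[:,:,::-1])
    p=camera_params(c); print(c,np.round(p["K"],1).tolist(),np.round(p["camera_from_world"],3).tolist())
    for n in ["chassis","long_gap","short_gap","long_module","short_module","rack","plate0"]:
        print(n,[(np.round(d["at"],1).tolist(),round(d["confidence"],2)) for d in tip_of(c,n)][:6])
print(read_time_s(), read_tcp_rot(), read_eef_pos())
E
```

```text
pics
scene [[484.3, 0.0, 251.3], [0.0, 484.3, 187.7], [0.0, 0.0, 1.0]] [[-0.824, 0.567, 0.003, 0.43], [0.474, 0.692, -0.544, -0.277], [-0.311, -0.447, -0.839, 1.406], [0.0, 0.0, 0.0, 1.0]]
chassis [([194.6, 134.8], 0.74)]
long_gap []
short_gap [([164.5, 138.7], 0.71)]
long_module [([148.8, 123.2], 0.56)]
short_module [([161.2, 140.7], 0.55), ([264.0, 240.0], 0.26)]
rack [([275.1, 233.3], 0.92), ([360.3, 212.6], 0.89)]
plate0 [([247.3, 248.9], 0.93), ([272.0, 232.9], 0.82), ([319.2, 298.6], 0.8), ([255.2, 241.6], 0.69), ([262.4, 238.3], 0.68)]
top [[488.5, 0.0, 249.9], [0.0, 488.5, 188.2], [0.0, 0.0, 1.0]] [[0.007, -1.0, 0.009, 0.06], [-0.994, -0.008, -0.109, 0.595], [0.109, -0.008, -0.994, 1.209], [0.0, 0.0, 0.0, 1.0]]
chassis []
long_gap []
short_gap []
long_module [([375.0, 154.6], 0.88)]
short_module [([345.9, 156.5], 0.86)]
rack [([178.8, 277.3], 0.97), ([209.7, 196.4], 0.7)]
plate0 [([195.6, 153.4], 0.92), ([138.8, 188.1], 0.88), ([201.0, 169.2], 0.79), ([205.9, 188.8], 0.64)]
0.8 [1.90229906e-01 9.81739570e-01 9.41678970e-06 1.12765273e-05] [0.2428033  0.60295569 0.25027825]
```

View pics/scene0.png

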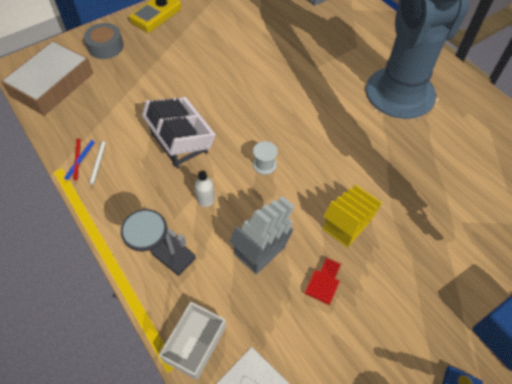

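View pics/top0.png

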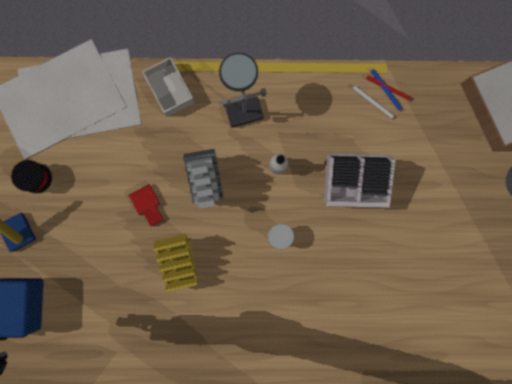

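The scene picture shows the white chassis at about (180,128) and the grey rack at (263,235). In the top picture they are at (360,182) and (203,178). Both have their low ends towards the robot, and the short module is in the +y bay. Next I'll take close wrist views of each.

```bash
cat > h.py <<'E'
from bench import *
import cv2,numpy as np
from scipy.spatial.transform import Rotation as R
def P(c):
    p=camera_params(c); return np.array(p["K"]),np.array(p["camera_from_world"])
def onz(px,z,KT):
    K,T=KT; r=T[:3,:3].T@np.linalg.solve(K,[*px,1]); o=-T[:3,:3].T@T[:3,3]
    return o+r*(z-o[2])/r[2]
def proj(X,KT):
    K,T=KT; q=K@(T[:3,:3]@np.asarray(X,float).T+T[:3,3:]); return (q[:2]/q[2]).T
A=np.radians(25)
def frame(yaw):  # slope frame: x up floor, y across, z square to floor
    return R.from_euler('z',yaw)*R.from_euler('y',-A)
def tool(yaw):   # tool z = -slope z, tool y = -slope y, x=x
    return (frame(yaw)*R.from_euler('x',np.pi)).as_quat()
def down(yaw): return (R.from_euler('z',yaw)*R.from_euler('x',np.pi)).as_quat()
E
python3 - <<'E'
from h import *
KT=P("top")
for px in [(327,208),(393,208),(394,155),(332,155)]: print("ch",onz(px,.06,KT).round(3))
for px in [(198,207),(215,205),(186,153),(216,150)]: print("ra",onz(px,.08,KT).round(3))
K,T=P("wrist"); t=R.from_quat(read_tcp_rot()); c=np.linalg.inv(T)
print("cam in tcp",t.inv().apply(c[:3,3]-read_eef_pos()).round(3),(t.inv()*R.from_matrix(c[:3,:3])).as_matrix().round(2).tolist(),K[0,0])
for y,n in [(-.2,"c"),(.17,"r")]:
  for yaw in [0,np.pi]:
   for z in (.35,.4): print(n,yaw,z,inverse_kinematics([.56,y,z],tool(0) if yaw==0 else (R.from_quat(tool(0))*R.from_euler('z',np.pi)).as_quat()))
E
```

```text
ch [ 0.543 -0.126  0.06 ]
ch [ 0.544 -0.29   0.06 ]
ch [ 0.678 -0.296  0.06 ]
ch [ 0.676 -0.14   0.06 ]
ra [0.542 0.191 0.08 ]
ra [0.547 0.15  0.08 ]
ra [0.675 0.223 0.08 ]
ra [0.683 0.149 0.08 ]
cam in tcp [ 0.072  0.    -0.124] [[-0.0, -0.96, -0.28], [1.0, -0.0, -0.0], [0.0, -0.28, 0.96]] 272.88940045129164
c 0 0.35 [-0.8375651  -0.13966882  1.12638768  1.95199826 -0.00536678  0.83236383
 -1.25627135]
c 0 0.4 [-0.75542307 -0.17459093  1.01130003  1.87605045  0.03777005  0.93701885
 -1.3060112 ]
c 3.141592653589793 0.35 [-1.13897239 -0.3863659   1.26652586  1.95419024  0.37476384  0.89026823
  1.58180304]
c 3.141592653589793 0.4 [-1.07930894 -0.38590601  1.1772412   1.87923973  0.35069943  0.99030803
  1.59006497]
r 0 0.35 [-0.79220822 -0.05197077  0.31895491  1.95174278  0.27644705  0.86375163
 -2.18155178]
r 0 0.4 [-0.78874647 -0.08351042  0.30688078  1.87680446  0.2691112   0.96793941
 -2.15962684]
r 3.141592653589793 0.35 [-0.93132761 -0.06174285  0.45315221  1.95698525  0.29160915  0.86690687
  0.94966031]
r 3.141592653589793 0.4 [-0.95784604 -0.09801746  0.46435929  1.88297241  0.29496149  0.97390909
  0.96339658]
```

```bash
cat >> h.py <<'E'
def tool(yaw): return (frame(yaw)*R.from_euler('x',np.pi)*R.from_euler('z',np.pi)).as_quat()
def pt(org,yaw,v): # org = (x,y) of table origin; v in slope frame from foot line
    return np.array([org[0],org[1],.03])+frame(yaw).apply(v)
E
python3 - <<'E'
from h import *
import json
D={}
for tag,o,v,names in [("r",(.567,.175),(.05,0,.2),["rack","plate0"]),("c",(.566,-.21),(.02,0,.14),["chassis","long_gap","short_gap","long_module","short_module"])]:
    move_ptp(pt(o,0,v),tool(0)); pause(.2)
    KT=P("wrist"); im=read_camera("wrist"); cv2.imwrite(f"pics/w_{tag}.png",im[:,:,::-1]); np.savez(f"{tag}.npz",K=KT[0],T=KT[1])
    for n in names: print(n,[(np.round(d["at"],1).tolist(),round(d["confidence"],2)) for d in tip_of("wrist",n)][:6])
    print(read_time_s(),read_qpos().round(2))
for t in "rc":
    im=cv2.imread(f"pics/w_{t}.png"); cv2.imwrite(f"pics/w_{t}2.png",cv2.resize(im,None,fx=1.56,fy=1.56,interpolation=cv2.INTER_CUBIC))
E
```

```text
rack [([252.6, 136.6], 0.88)]
plate0 [([257.9, 178.9], 0.91), ([390.9, 146.2], 0.91), ([261.3, 199.8], 0.76), ([264.7, 218.4], 0.73), ([255.9, 154.5], 0.72)]
3.0167 [-0.9   0.01  0.4   2.15  0.35  0.62  0.82]
chassis [([260.1, 162.0], 0.56)]
long_gap [([222.2, 191.0], 0.6)]
short_gap []
long_module [([288.3, 271.4], 0.74), ([227.1, 273.2], 0.63), ([222.6, 187.2], 0.43)]
short_module [([291.8, 268.7], 0.82)]
4.975 [ 0.56  0.16 -0.17  2.16 -0.32  0.44  2.23]
```

View pics/w_r2.png

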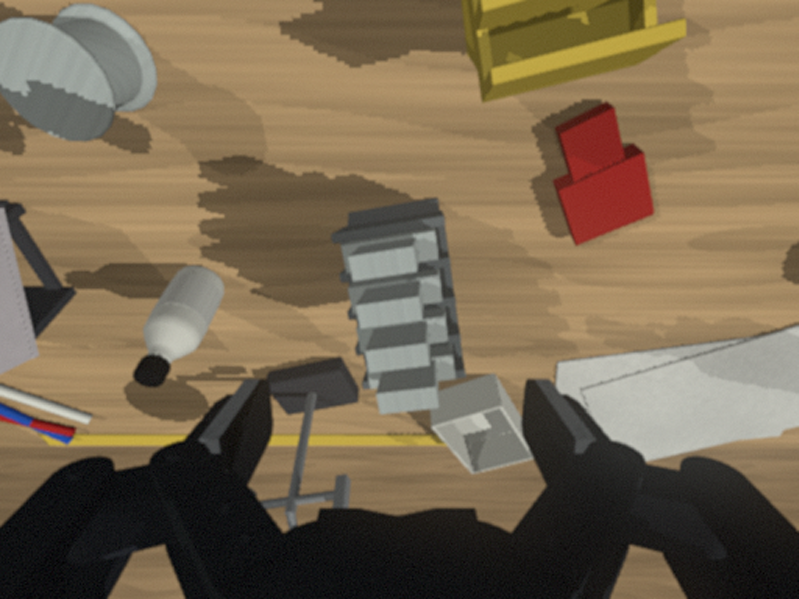

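View pics/w_c2.png

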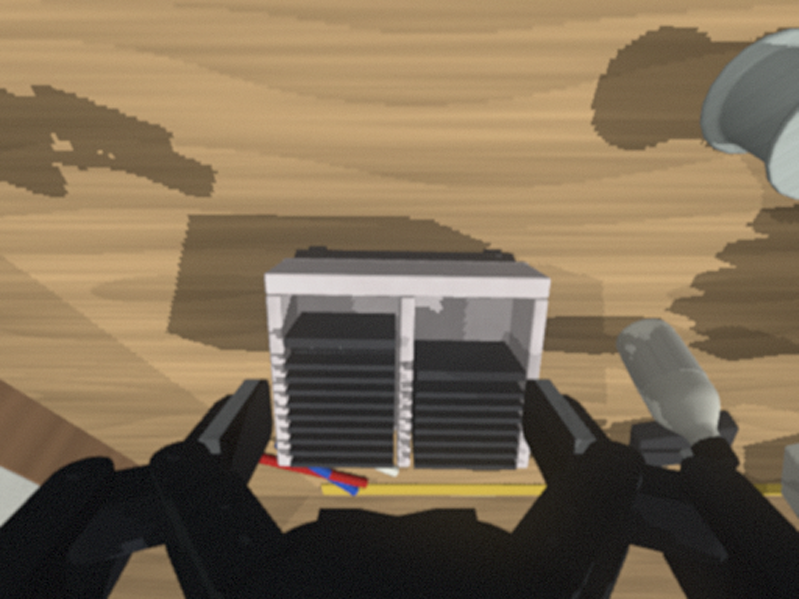

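The rack view shows four plates with tabs at about (385,260), (390,305), (398,350) and (405,395) in zoomed pixels. The chassis view has the long module on the left (-y) and the short one on the right. I'll fit poses next, with an overlay crop for checking.

```bash
cat > ov.py <<'E'
from h import *
def chlines(p,H=.042):
    L=[]
    for y in (-.07,-.004,.004,.07): L.append([(0,y,H),(.19,y,H)])
    L+= [[(0,-.07,H),(0,.07,H)],[(0,-.07,0),(0,.07,0)]]
    for yc,s in ((-.037,.022),(.037,.04)):
        for z in (0,.05): L.append([(s,yc-.031,z),(s,yc+.031,z)])
        for e in (-.031,.031): L.append([(s,yc+e,0),(s,yc+e,.05)])
        L.append([(.106,yc-.031,.05),(.106,yc+.031,.05)])
    return [[pt(p[:2],p[2],q) for q in l] for l in L]
def ralines(p):
    L=[[(0,-.039,0),(0,.039,0)],[(0,-.039,.04),(0,.039,.04)]]
    for i in range(4):
        s=.009+.028*i
        for h,w,t in ((.1,.018,.007),(.06,.03,.009)):
            c=[(s-t,-w,h),(s+t,-w,h),(s+t,w,h),(s-t,w,h)]
            L+=[[c[k],c[(k+1)%4]] for k in range(4)]
    return [[pt(p[:2],p[2],q) for q in l] for l in L]
def overlay(src,npz,lines,box,f,out):
    d=np.load(npz); im=cv2.imread(src); x0,y0,x1,y1=box
    im=cv2.resize(im[y0:y1,x0:x1],None,fx=f,fy=f,interpolation=cv2.INTER_CUBIC)
    for l in lines:
        q=(proj(l,(d["K"],d["T"]))+.5-[x0,y0])*f
        a,b=np.round(q).astype(int).tolist(); cv2.line(im,a,b,(0,255,0),1)
    cv2.imwrite(out,im)
def fit(npz,pts,p0):  # pts: [(slope-frame point, px)]
    from scipy.optimize import least_squares
    d=np.load(npz); V=[a for a,b in pts]; U=np.array([b for a,b in pts])
    r=least_squares(lambda p:(proj([pt(p[:2],p[2],v) for v in V],(d["K"],d["T"]))-U).ravel(),p0,loss='soft_l1')
    print(r.x.round(4),r.fun.round(1)); return r.x
E
python3 - <<'E'
from ov import *
z=1.5625
C=[((0,-.004,.042),(400/z,297/z)),((0,.004,.042),(414/z,297/z)),((.106,-.068,.05),(288/z,467/z)),((.106,.068,.05),(522/z,467/z)),
 ((.04,.068,0),(514/z,342/z)),((.04,.006,0),(418/z,342/z)),((.022,-.068,0),(292/z,314/z)),((.022,-.006,0),(394/z,314/z))]
c=fit("c.npz",C,[.566,-.21,0])
d=np.load("r.npz"); 
Rr=[((.009+.028*i,0,.1),(u/z,v/z)) for i,(u,v) in enumerate([(384,268),(390,312),(397,358),(407,400)])]
r=fit("r.npz",Rr,[.567,.175,.1])
overlay("pics/w_c.png","c.npz",chlines(c),(165,155,365,305),4,"pics/oc.png")
overlay("pics/w_r.png","r.npz",ralines(r),(205,120,315,270),4,"pics/or.png")
E
```

```text
[ 0.5766 -0.203   0.0045] [-0.2  0.2  0.2  0.2  3.3  2.8 -1.5  2.6 -4.5 -2.2 -2.4 -2.1  6.4 -0.5
  1.5 -0.6]
[0.5798 0.174  0.174 ] [-0.8 -2.6  0.6  0.4  1.1  0.2 -0.7  0.8]
```

View pics/oc.png

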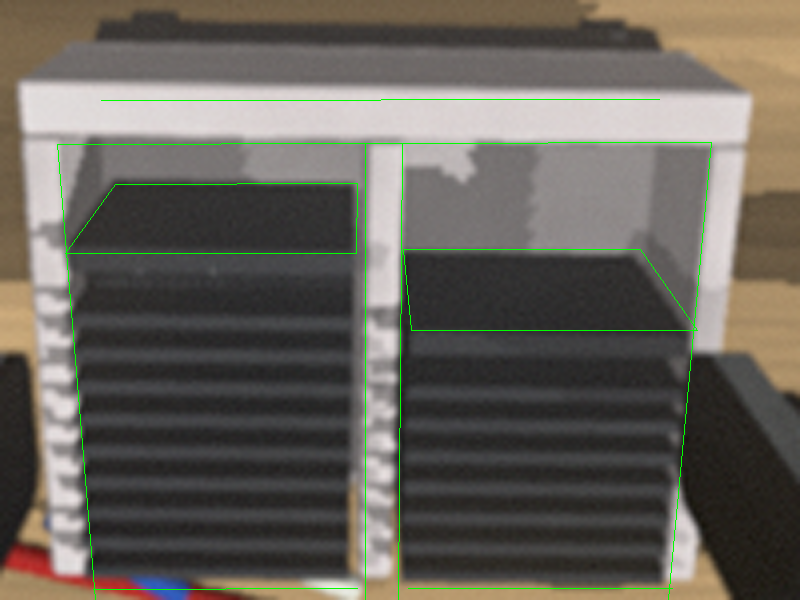

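View pics/or.png

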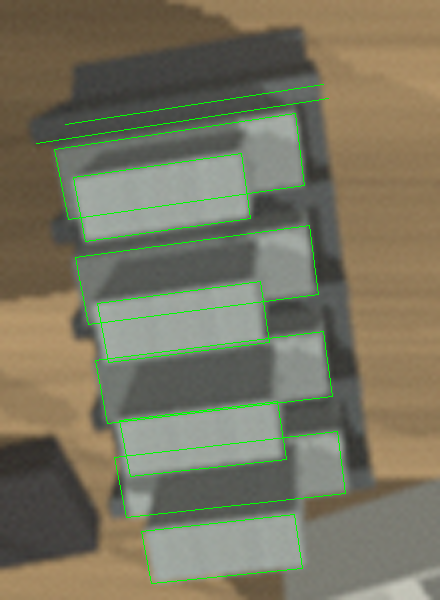

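The rack overlay lines up with all the tabs. The chassis overlay is off by a few mm: the wall rim is at row 136–147 against a predicted 143. I'll refit with per-module offsets, then grasp the first plate.

```bash
python3 - <<'E'
from ov import *
from scipy.optimize import least_squares
d=np.load("c.npz"); KT=(d["K"],d["T"])
def res(p):
    q=lambda v:(proj([pt(p[:2],p[2],v)],KT)[0]+.5-[165,155])*4
    r=[]
    for v,u in [((0,-.078,.042),(22,138)),((0,.078,.042),(748,147)),((0,-.004,.042),(365,141)),((0,.004,.042),(402,143))]: r+=list(q(v)-u)
    for v,row in [((p[3],-.037,0),184),((p[3],-.037,.05),253),((p[4],.037,0),254),((p[4],.037,.05),331)]: r.append(q(v)[1]-row)
    for v,u in [((.106,-.078,.042),52),((.106,-.004,.042),362),((.106,.004,.042),393)]: r.append(q(v)[0]-u)
    r+=[(p[3]-.022)/.0006*2,(p[4]-.04)/.0006*2]
    return np.array(r)
s=least_squares(res,[.5766,-.203,0,.022,.04],loss='soft_l1',x_scale=[.01,.01,.05,.001,.001])
print(s.x.round(4),res(s.x).round(1)); np.save("c.npy",s.x); np.save("r.npy",[.5798,.174,.174])
E
cat > job.py <<'E'
from h import *
c=np.load("c.npy"); r=np.load("r.npy"); G=.08; LIFT=.12
def rp(i,z): return pt(r[:2],r[2],(.009+.028*i,0,z))
def cp(s,y,z): return pt(c[:2],c[2],(s,y,z))
def fz(yaw): return frame(yaw).inv().apply(read_ft_force())
def pick(i):
    q=tool(r[2]); move_gripper(.06)
    move_ptp(rp(i,G+LIFT),q); movel(rp(i,G+.045),q,.25); movel(rp(i,G),q,.08)
    pause(.1); f0=fz(r[2]); move_gripper(.02,60); print("gap",read_finger_gap(),"f",f0.round(1),fz(r[2]).round(1))
    movel(rp(i,G+.05),q,.1); movel(rp(i,G+LIFT),q,.25); print("gap",read_finger_gap(),"lift f",read_ft_force().round(1),"t",read_time_s())
def over(s,y,z=LIFT): movel(cp(s,y,G+z),tool(c[2]),.28); print("over t",read_time_s())
def snap(tag):
    pause(.15); K,T=P("wrist"); im=read_camera("wrist"); cv2.imwrite(f"pics/{tag}.png",im[:,:,::-1]); np.savez(f"{tag}.npz",K=K,T=T)
E
python3 - <<'E'
from job import *
pick(0)
over(.011,-.037,.075)
snap("ins0"); print(read_qpos().round(2))
im=cv2.imread("pics/ins0.png")[60:300,110:400]; cv2.imwrite("pics/ins0z.png",cv2.resize(im,None,fx=2.5,fy=2.5,interpolation=cv2.INTER_CUBIC))
E
```

```text
[ 0.5765 -0.2031 -0.0112  0.0225  0.0401] [-2.7  0.9 -0.1 -0.5  1.   1.5  1.4 -0.1 -0.6 -0.2 -3.5  0.8  0.6 -2.3
 -0.2  1.6  0.2]
gap 0.035298902409533574 f [-0.4  0.5  0.1] [ 0.5 -0.4  6.2]
gap 0.035355241791110686 lift f [-0.6  0.7 -1.8] t 9.425
over t 11.0167
[ 0.65  0.16 -0.21  2.13 -0.32  0.48  2.27]
```

View pics/ins0z.png

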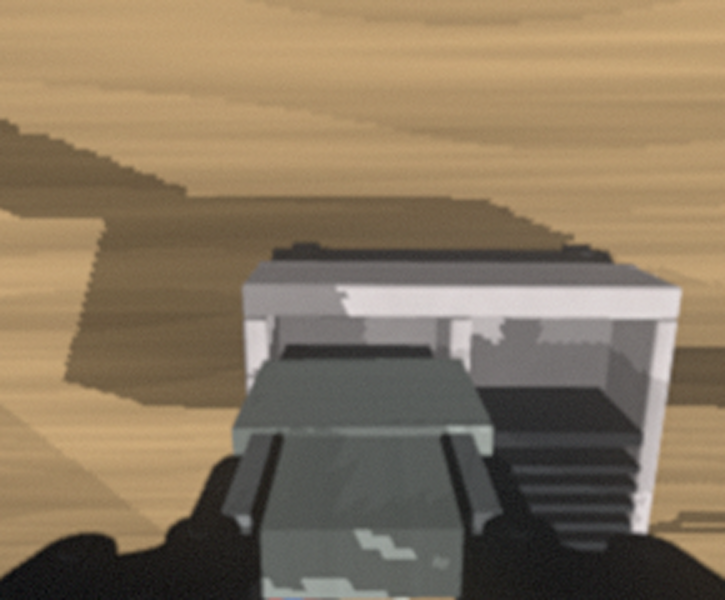

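The plate is held square by its tab, with its foot (zoom row ~360) above the gap in the left bay. Next I'll lower it, watching the force.

```bash
cat >> job.py <<'E'
def insert(s,y,z0=.03,stop=15,zend=-.004):
    q=tool(c[2]); movel(cp(s,y,G+z0+.012),q,.15); pause(.1); f0=fz(c[2]); z=z0+.012
    while z>zend:
        z-=.004; movel(cp(s,y,G+z),q,.05); f=fz(c[2])-f0
        print(round(z,3),f.round(0),end=" ")
        if np.abs(f).max()>stop: break
    print("t",read_time_s(),"tcp err",(read_eef_pos()-cp(s,y,G+z)).round(4)); return z
E
python3 - <<'E'
from job import *
print(insert(.011,-.037,.05))
E
```

```text
0.058 [ 1.  2. -0.] 0.054 [ 1.  1. -0.] 0.05 [1. 1. 0.] 0.046 [ 2.  1. -0.] 0.042 [1. 1. 1.] 0.038 [ 1.  1. -1.] 0.034 [1. 1. 0.] 0.03 [ 1.  0. -0.] 0.026 [ 1.  1. -1.] 0.022 [ 1.  2. -0.] 0.018 [ 1.  1. -0.] 0.014 [ 0.  0. -1.] 0.01 [ 1.  2. -0.] 0.006 [ 1.  1. -1.] 0.002 [ 0.  2. -0.] -0.002 [-2.  4. 25.] t 15.5667 tcp err [-0.0001  0.0002  0.0027]
-0.002000000000000026
```

The floor was reached with no side force. I'll release and bring the second plate to the short gap, against the end wall.

```bash
cat >> job.py <<'E'
def release(s,y):
    q=tool(c[2]); movel(cp(s,y,G+.0005),q,.05); move_gripper(.06); movel(cp(s,y,G+.05),q,.1); movel(cp(s,y,G+LIFT),q,.25)
    print("released t",read_time_s())
E
python3 - <<'E'
from job import *
release(.011,-.037)
snap("rel0")
pick(1)
over(.0105,.037,.085)
z=insert(.0105,.037,.02)
if abs(z)<.007: release(.0105,.037); snap("rel1")
a=np.vstack([cv2.imread(f"pics/{t}.png")[90:280,120:400] for t in ("rel0","rel1")]); cv2.imwrite("pics/rel01.png",cv2.resize(a,None,fx=1.57,fy=1.57,interpolation=cv2.INTER_CUBIC))
E
```

```text
released t 17.25
gap 0.03523451868506482 f [ 0.2 -0.2 -0.1] [-0.7 -0.9  6. ]
gap 0.035084593553351966 lift f [ 0.9  0.7 -1.2] t 21.8417
over t 23.1833
0.028 [ 1.  1. -1.] 0.024 [-0.  1. -2.] 0.02 [ 0. -0. -2.] 0.016 [ 2.  0. -2.] 0.012 [ 1.  0. -2.] 0.008 [ 1.  0. -2.] 0.004 [-0.  1. -1.] 0.0 [0. 1. 8.] -0.004 [-2.  3. 33.] t 26.0333 tcp err [ 0.0019 -0.0007  0.0042]
released t 27.7167
```

View pics/rel01.png

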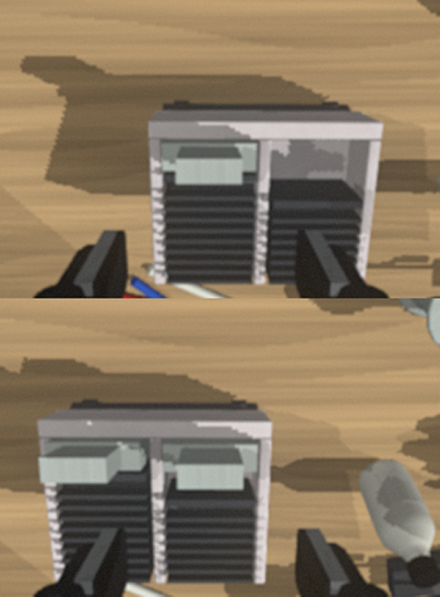

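Both plates stand seated. In the short bay the tab top is at about zoom (210,475). I'll check its position along the slope to place the second plate.

```bash
python3 - <<'E'
from job import *
d=np.load("rel1.npz")
im=cv2.imread("pics/rel1.png")[160:225,215:290]
for s in (.009,.0105,.012):
    q=proj([cp(s+a,.037+b,.1) for a in(-.007,.007) for b in (-.018,.018)],(d["K"],d["T"])); print(s,q.round(1).tolist())
x=int(q[:,0].mean()); full=cv2.imread("pics/rel1.png").mean(2); print(x,[(r,int(full[r,x-8:x+8].mean())) for r in range(178,222)])
E
```

```text
0.009 [[232.2, 196.3], [274.6, 196.2], [232.5, 211.9], [274.3, 211.8]]
0.0105 [[232.2, 198.0], [274.6, 197.9], [232.6, 213.5], [274.2, 213.5]]
0.012 [[232.2, 199.7], [274.5, 199.6], [232.6, 215.2], [274.2, 215.1]]
253 [(178, 127), (179, 103), (180, 91), (181, 90), (182, 98), (183, 114), (184, 120), (185, 107), (186, 93), (187, 90), (188, 91), (189, 91), (190, 91), (191, 91), (192, 91), (193, 89), (194, 92), (195, 121), (196, 159), (197, 181), (198, 181), (199, 180), (200, 180), (201, 180), (202, 180), (203, 180), (204, 180), (205, 180), (206, 180), (207, 180), (208, 180), (209, 182), (210, 178), (211, 140), (212, 75), (213, 44), (214, 47), (215, 48), (216, 49), (217, 50), (218, 62), (219, 70), (220, 72), (221, 73)]
```

The first plate rests on the end wall (s ≈ 8.5 mm), leaving about 17.5–40 mm free, so I'll aim the second at s = 28.8 mm.

```bash
python3 - <<'E'
from job import *
pick(2)
over(.0288,.037,.085)
z=insert(.0288,.037,.05)
if abs(z)<.007:
    release(.0288,.037); move_ptp(cp(.03,0,.24),tool(c[2])); snap("fin")
else: snap("stuck")
import os
n="fin" if os.path.exists("pics/fin.png") else "stuck"
cv2.imwrite("pics/finz.png",cv2.resize(cv2.imread(f"pics/{n}.png")[100:300,130:380],None,fx=3,fy=3,interpolation=cv2.INTER_CUBIC))
cv2.imwrite("pics/fins.png",read_camera("scene")[:,:,::-1]); print(read_time_s())
E
```

```text
gap 0.03527678314560097 f [ 0.7  0.  -0.5] [-1.5 -0.3  6.4]
gap 0.03533236029968278 lift f [-0.2 -0.5 -3.1] t 32.0917
over t 33.45
0.058 [ 0. -1. -0.] 0.054 [-0. -1. -1.] 0.05 [-1. -0. -1.] 0.046 [ 0. -0. -0.] 0.042 [-1.  0. -1.] 0.038 [ 0. -0. -1.] 0.034 [ 0. -0. -2.] 0.03 [-0.  0. -1.] 0.026 [-0. -1. -1.] 0.022 [ 0. -1. -1.] 0.018 [ 0.  0. -1.] 0.014 [ 1. -1. -0.] 0.01 [-1.  0. -1.] 0.006 [-0.  0. -2.] 0.002 [-0. -1. -2.] -0.002 [-2.  1. 19.] t 37.85 tcp err [ 0.0015 -0.0002  0.0025]
released t 39.6417
40.3
```

View pics/finz.png

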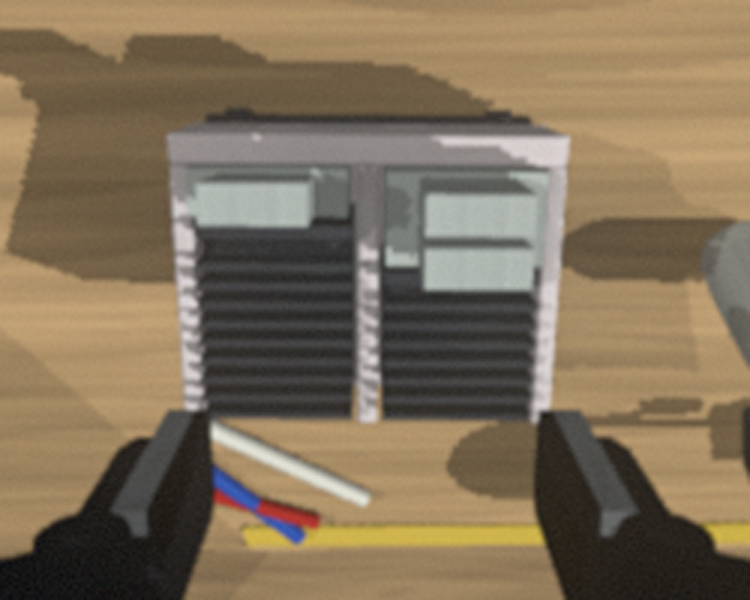

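View pics/fins.png

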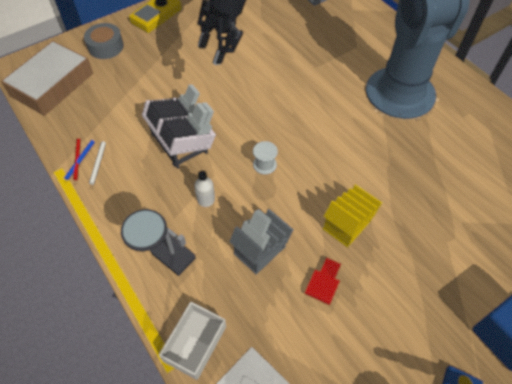

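Both bays are packed: one tab at (255,203) in the long bay, and two at (480,213) and (478,268) in the short bay. One plate is left in the rack and the bystanders haven't moved. Handing in.

```bash
python3 -c "
from bench import *
pause(.3); print(read_ft_force().round(1),read_time_s()); sign_off()"
```

```text
[-0.2 -0.5 -0.1] 40.6
the job is handed in; nothing more can be done
```

The job is done and handed in at 40.6 s of the 72 s allowed. I packed one plate in front of the long module (-y bay) and two in front of the short module (+y bay). The fourth plate stays in the rack.

- **Seating:** Each plate went down with only 1–4 N of side force. Floor contact came at the expected depth, within about 2 mm, with 19–33 N of upward force.
- **Final pictures:** All three plates stand tab up. By the fitted geometry, about 4 mm is left in each gap, so no further plate fits; I did not measure the leftover gap directly. The rack's last plate and the bystanders look unmoved in the scene picture.
- **Robot clear:** The last wrist force reading was about 0.5 N, with the gripper open and clear of everything.
- **Disagreements:** The first chassis fit was a few mm off, and I corrected it before the first grasp. No later check failed.

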